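# Sweep the loose tube fittings into the parts tray

### The arm

A 6-joint arm with a two-finger parallel gripper is mounted at the origin on a cart in front of the work surface, level with it; the furniture and walls round the work are solid. World frame = base frame: x ahead of the robot, y to its left, z up, the work surface at z = 0. Lengths are in m, angles in rad, forces in N, time in s.
With the tool pointing down it reaches from about 0.35 to 0.775 m from the base axis. Payload 5.5 kg.
Tool frame: the origin (TCP) lies between the finger pads; the fingertips stand 14 mm ahead of it and the grasp point (between the pads) lies 5 mm behind it; x points along the fingers, z is the direction in which the jaws open and shut, and the axes are right-handed (so a half turn about x gives the same grasp; the last joint's range is limited). The gripper opens to 85 mm and grips with 20 to 120 N. Pads are 22 mm wide; open, the fingers measure 114 mm over their backs; the gripper's body (76 mm by 85 mm) begins 54 mm behind the grasp point. The pads swing forward as they close: fully open they stand 13 mm farther back than shut.
Start: joints at [1.15, 0.313, 0.046, 1.304, 0, 1.431], TCP at [0.159, 0.553, 0.245] pointing down, gripper open.
Joint ranges: [-2.76, 2.76], [-0.86, 1.69], [-1.03, 1.26], [-2.2, 2.34], [-1.47, 1.5], [-3.14, 3.14]. Speed limits (rad/s): [2.57, 2.57, 3.14, 3.14, 3.14, 3.14].

### API

Orientations are given as [roll, pitch, yaw] about the fixed x, y, z axes, in that order (R = Rz(yaw) Ry(pitch) Rx(roll)).
In Python, from bench import robot, imaging, sign_off gives the robot as it stands.
- The arm moves only by the tool jog_arm, never from a script. Its argument "deltas" is a list of rows, each an object with "dp": the shift along the world's x, y, z in m, a list of three; "yaw": the turn about the world's z in rad; "gripper": the opening, from 0 (shut) to 1 (fully open). A call has 1 to 8 rows; each row is the pose to reach, as a shift and turn from the pose commanded when the call began; what a row does not reach only later rows make up. A row lasts 1/8 s, in which the tool goes at most 62.5 mm and 10.7 degrees, less where a joint would pass 70% of its speed; a pose out of reach is approached as far as the arm can. A call with a gripper value outside its range is refused whole. The fingers move at their own pace and stop on an object; "grip_force" is the grip in N (left out, the last holds). Time passes only in rows, so rows that repeat a pose let the fingers close. It gives the time, the measured TCP pose, the force and the opening at its end, in the units of the state.
- robot.get_state(): the state, without advancing time (a new reading comes with each control period).
- imaging.capture(name): name is "scene" or "side" or "wrist"; returns the picture (400x640x3 uint8, red, green, blue); there is no depth.
- imaging.camera_info(name): a dict with "fx", "fy", "cx", "cy" (pixels), "extrinsics" (4x4, takes a point from camera to world coordinates). Camera axes: x right, y up, looking along -z (the intrinsics and any distortion apply to the point x, -y, -z); pixel columns grow to the right and rows downward; lengths in m; the calibration is good to about 2 mm. A picture is of the moment at which its call begins: read the wrist's pose just before it. camera_info takes no time and is no camera call; for the wrist camera it gives the pose at the moment of the call.
- sign_off(): hands the job in, once; it reports no verdict.
Trained networks look in the newest picture that a camera, given by its name, has taken for a name from the list of things; names that differ only in an ending like _2 or _b are one class to them, and where a whole thing is asked for, a point or a joint stands for the part that bears it (a point fixed in the world has none). Each returns a list of dicts, best first, with "score" (0 to 1); they miss things now and then, are a little off and sometimes report something else, mostly with a low value. They report only what shows in the picture. A call takes as long as a camera call.
- imaging.trace(camera, thing): "region" (400x640 bool, what is visible of it) and "extent" ([centre column, centre row, width, height] in pixels, round what is visible of it).
The state is a dict: "t": time; "q": joint angles; "joint_vel": joint speeds; "joint_efforts": joint torques, N m; "position": TCP position; "tool_rot": TCP orientation; "force": force on the tool from outside, world axes, zero at the start; "ft_torque": the same for the moment, N m; "grip_width": opening from 0.0 (shut) to 1.0 (fully open).
Only numpy, scipy, OpenCV 4.12 (cv2) and the standard library are available. Lean on these libraries where they do the work, as an engineer would, in place of code of your own. Each camera call takes 0.05 s, during which the arm holds its last target.

### The job

Three small T-shaped tube fittings lie loose on the worktop. With the fingertips, sweep them across the worktop into the empty three-sided metal tray through its open front, so that all three end up lying in the tray; push them only, do not lift or carry them. Leave the vial that stands among them, the beaker and the tape roll where they are.

Things in the scene. Friction and masses are not known exactly. Their poses are not given: they have to be found in the camera images.
- tray: a shallow three-sided dark bare metal parts tray fixed on the worktop. Origin: the centre of its floor, at worktop height. Inside it is 120 mm deep (x from -60 to +60 mm) and 170 mm wide (y from -85 to +85 mm); walls 3 mm thick and 27 mm high stand at the back (+x) and at both sides (y). Its front (-x, at x = -60 mm) is open with no lip: the floor is a thin sheet flush with the worktop. At the front the side walls splay outward, to x = -82 mm, y = +-100 mm
- tee_1: a small whitish, evenly heavy plastic T-shaped tube fitting lying flat and loose on the worktop, light and free to slide; 30 x 50 x 12 mm. Origin: the middle of its 30 x 50 mm outline, on its underside. The 50 mm bar runs along its y at x = -9 mm, the stem runs from the bar to x = +15 mm, both about 9 mm thick; its top lies about 10 mm above the worktop
- tee_2: another fitting like tee_1, same size and axes
- tee_3: another fitting like tee_1, same size and axes
- vial: a bystander: a small glass vial with a white cap, 23 mm in diameter, 54 mm high, standing loose among the fittings; it tips easily. Origin: the centre of its underside, z up
- beaker: a bystander: a small clear beaker, 46 mm in diameter, 60 mm high, standing loose beyond the fittings. Origin: the centre of its underside, z up
- tape: a bystander: a roll of black tape lying flat and loose, 56 mm in diameter, 19 mm high. Origin: the centre of its underside, z up

How it is judged:
At the end, for the whole second after the job is handed in: All three tees lie at rest on the floor of the tray, within its walls, each with its middle at least 13 mm behind the open front edge (x of tee_1 in the frame of tray between -0.047 and 0.06 m and y of tee_1 in the frame of tray between -0.085 and 0.085 m and height (world z) of each of tee_1, tee_2, tee_3 below 0.015 m and linear speed of each of tee_1, tee_2, tee_3 below 0.02 m/s and x of tee_2 in the frame of tray between -0.047 and 0.06 m and y of tee_2 in the frame of tray between -0.085 and 0.085 m and x of tee_3 in the frame of tray between -0.047 and 0.06 m and y of tee_3 in the frame of tray between -0.085 and 0.085 m); the robot touches nothing.
It fails at once if a tee is lifted off the worktop (more than 30 mm) (height (world z) of any of tee_1, tee_2, tee_3 above 0.03 m).
It fails at once if the vial is shifted by more than 20 mm or tipped (distance of vial from where it was at the start of the episode above 0.02 m or angle between vial's own z axis and vertical above 0.35 rad).
It fails at once if the beaker is shifted by more than 20 mm or tipped (distance of beaker from where it was at the start of the episode above 0.02 m or angle between beaker's own z axis and vertical above 0.35 rad).
It fails at once if the tape roll is shifted by more than 20 mm or tipped (distance of tape from where it was at the start of the episode above 0.02 m or angle between tape's own z axis and vertical above 0.35 rad).
It also fails if it takes over 72 s, if anything falls off the work surface, if the arm or the gripper's body presses on something with over 40 N, if the wrist force passes 120 N, or if a joint passes its speed limit or range.

## Working session

There is one attempt and no reset: what is moved stays moved. The work goes in short steps, Python scripts to look and compute and a tool call to move; the robot and the scene stay as the last step left them, time stands still between calls to the robot, and variables do not carry over. Pictures are saved under pics/ and viewed, and the job is handed in when it is done.

Besides the shell and the picture viewer there is one more tool, called after ">>>" by a JSON object that holds its "fn" and its "kwargs". jog_arm: Moves the arm, as the interface text tells. Its arguments: {"type":"object","properties":{"deltas":{"type":"array"},"grip_force":{"type":"number"}},"required":["deltas"]}

```bash
mkdir -p pics; ls
python3 - <<'E'
from bench import robot, imaging
import cv2
s=robot.get_state(); print(s['t'],s['position'],s['tool_rot'],s['grip_width'])
for n in ['scene','side','wrist']:
    im=imaging.capture(n); cv2.imwrite(f'pics/a_{n}.png',im[:,:,::-1])
    c=imaging.camera_info(n); print(n,c['fx'],c['fy'],c['cx'],c['cy'],c['extrinsics'],[k for k in c])
E
```

```text
pics
0.0 [0.15917452 0.5520118  0.24440169] [ 3.02192163  1.56894918 -1.97127722] 0.9992989331684259
scene 465.2942804954532 465.2942804954532 321.60386858462 196.540365273617 [[ 0.90687072  0.28504943 -0.31037449  0.19998824]
 [-0.42116078  0.63833726 -0.64432068 -0.79096899]
 [ 0.01446036  0.71503312  0.69894101  0.89490603]
 [ 0.          0.          0.          1.        ]] ['fx', 'fy', 'cx', 'cy', 'extrinsics']
side 426.64241412081833 426.64241412081833 319.00624156157096 205.51105653482253 [[ 0.94205005  0.21064742 -0.26109264  0.26261932]
 [-0.33538358  0.57346547 -0.74743241 -0.91317516]
 [-0.0077171   0.79168492  0.61088086  0.81470619]
 [ 0.          0.          0.          1.        ]] ['fx', 'fy', 'cx', 'cy', 'extrinsics']
wrist 283.8074955061421 283.8074955061421 326.5295966582316 197.0850448958424 [[ 0.27710991 -0.92476163 -0.26081799  0.09419777]
 [ 0.96083761  0.2663966   0.07631479  0.57106053]
 [-0.00109196 -0.27175131  0.96236689  0.372775  ]
 [ 0.          0.          0.          1.        ]] ['fx', 'fy', 'cx', 'cy', 'extrinsics']
```

View pics/a_scene.png

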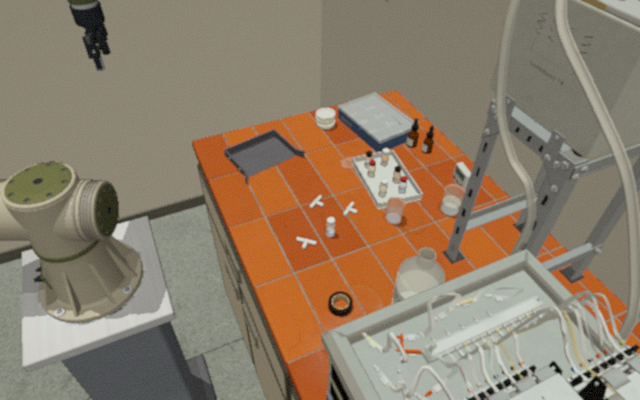

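View pics/a_side.png

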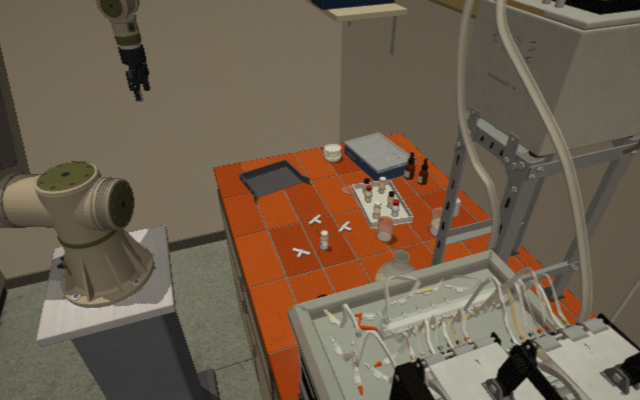

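View pics/a_wrist.png

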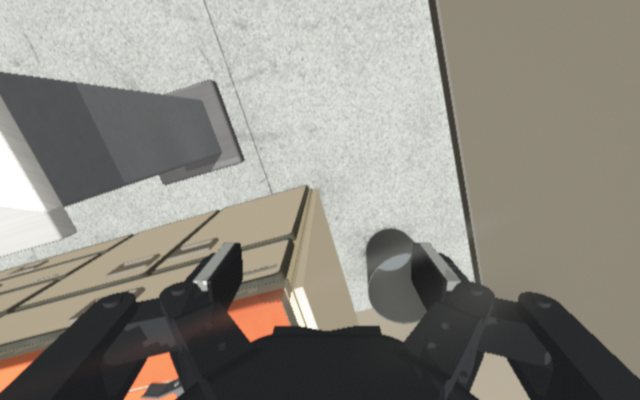

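The scene and side views show the tray at scene ~(263,152), with its opening facing the tees at (317,201), (349,209) and (306,242). The vial is at (331,228), the beaker is probably the one at (395,210), and the tape is at (340,303). The wrist view doesn't help yet. Next I'll measure positions.

```bash
cat > h.py <<'E'
import numpy as np, cv2
from bench import robot, imaging
def ray(c,u,v):
    d=np.array([(u-c['cx'])/c['fx'],-(v-c['cy'])/c['fy'],-1.]); E=np.array(c['extrinsics'])
    return E[:3,3],E[:3,:3]@d
def onz(c,u,v,z=0.):
    o,d=ray(c,u,v); return o+d*(z-o[2])/d[2]
def proj(c,p):
    E=np.array(c['extrinsics']); q=E[:3,:3].T@(np.array(p)-E[:3,3]); return c['cx']+c['fx']*q[0]/-q[2], c['cy']-c['fy']*q[1]/-q[2]
def regpts(c,r,z):
    v,u=np.nonzero(r); return np.array([onz(c,a,b,z)[:2] for a,b in zip(u,v)])
E
python3 - <<'E'
from h import *
im={}
for n in ['scene','side']:
    im[n]=imaging.capture(n); c=imaging.camera_info(n)
    for th,z in [('tee_1',.006),('vial',0.027),('beaker',.03),('tape',.0095),('tray',0.)]:
        for d in imaging.trace(n,th):
            if d['score']<.2: continue
            P=regpts(c,d['region'],z); m=P.mean(0)
            u,v,w,h=d['extent']
            print(n,th,round(d['score'],2),np.round(d['extent']),len(P),m.round(3),'base',onz(c,u,v+h/2,0)[:2].round(3))
            if th=='tray':
                hull=cv2.convexHull(P.astype(np.float32)); print(cv2.approxPolyDP(hull,.01,True)[:,0].round(3).tolist())
c=imaging.camera_info('scene'); x=im['scene'][120:270,200:420]
cv2.imwrite('pics/b.png',cv2.resize(x,None,fx=3.6,fy=3.6,interpolation=cv2.INTER_CUBIC)[:,:,::-1])
E
```

```text
scene tee_1 0.63 [316. 201.  15.  12.] 54 [0.573 0.014] base [0.566 0.004]
scene tee_1 0.56 [350. 208.  13.  12.] 73 [ 0.642 -0.044] base [ 0.637 -0.058]
scene beaker 0.9 [394. 211.  16.  24.] 395 [ 0.735 -0.112] base [ 0.729 -0.133]
scene tape 0.88 [343. 304.  24.  29.] 453 [ 0.488 -0.296] base [ 0.479 -0.329]
side tee_1 0.4 [304. 254.  18.  10.] 103 [ 0.492 -0.102] base [ 0.493 -0.125]
side tee_1 0.39 [276. 180.  67.  42.] 1554 [0.51  0.275] base [0.49  0.155]
side vial 0.54 [325. 238.   8.  15.] 100 [ 0.561 -0.1  ] base [ 0.565 -0.095]
side beaker 0.69 [386. 228.  14.  29.] 352 [ 0.739 -0.113] base [ 0.731 -0.14 ]
side beaker 0.59 [314. 220.  15.  11.] 66 [ 0.566 -0.014] base [ 0.566 -0.001]
side beaker 0.52 [301. 252.  17.   9.] 72 [ 0.485 -0.124] base [ 0.49  -0.113]
side tray 0.71 [275. 179.  64.  40.] 1454 [0.512 0.286] base [0.491 0.163]
[[0.6209999918937683, 0.2240000069141388], [0.5889999866485596, 0.3799999952316284], [0.4169999957084656, 0.3449999988079071], [0.43299999833106995, 0.19699999690055847]]
```

View pics/b.png

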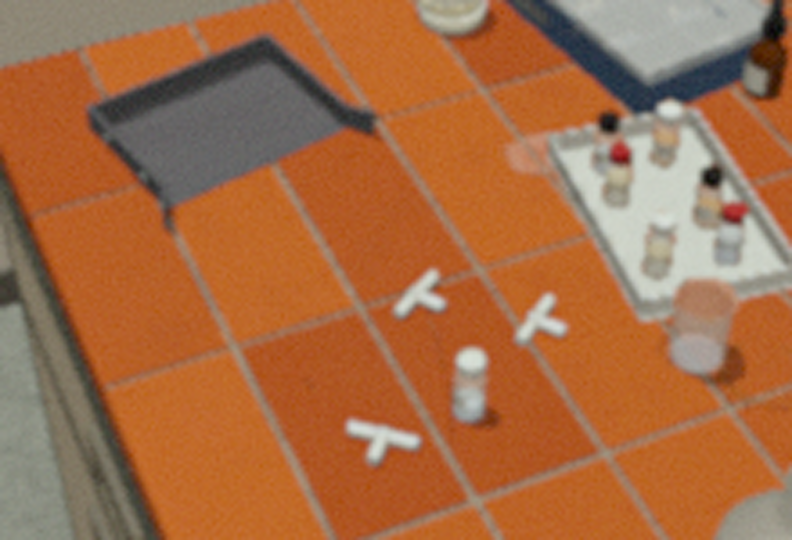

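The zoomed view shows the tray and its front tips clearly, at about (168,222) and (372,125) in the crop. The tees are at about (417,293), (540,320) and (383,438), and the vial base is at (470,412). I'll fit the models to these keypoints.

Run:
```python
from h import *
from scipy.optimize import least_squares
c=imaging.camera_info('scene')
f=lambda p:(200+p[0]/3.6-.36,120+p[1]/3.6-.36)
def fit(model,pix,x0):
    def T(x,m):
        C,S=np.cos(x[2]),np.sin(x[2]); return [x[0]+C*m[0]-S*m[1],x[1]+S*m[0]+C*m[1],m[2]]
    r=lambda x:np.ravel([np.subtract(proj(c,T(x,m)),f(p)) for m,p in zip(model,pix)])
    s=least_squares(r,x0); return s.x, np.abs(s.fun).max()
# tray frame: left (robot side) wall: yaw~1.75 -> tray +y points to -x world
tm=[(.063,.088,.027),(.063,-.088,.027),(-.06,.085,0),(-.06,-.085,0),(-.082,.1,0),(-.082,-.1,0.0)]
tp=[(88,103),(266,37),(174,205),(345,130),(168,228),(370,132)]
print('tray',fit(tm,tp,[.51,.28,1.8]))
teem=[(-.009,-.025,.006),(-.009,.025,.006),(.015,0,.006)]
for n,p in dict(A=[(397,314),(434,273),(445,302)],B=[(518,340),(551,297),(566,330)],C=[(418,441),(347,426),(374,461)]).items():
    best=None
    for q in (p,[p[1],p[0],p[2]]):
        for a in np.arange(-3,3,1.):
            g=onz(c,*f(np.mean(p,0)),.006); s=fit(teem,q,[g[0],g[1],a])
            if best is None or s[1]<best[1]: best=s
    print(n,best[0].round(3),best[1])
print('vial base',onz(c,*f((469,409)),0), 'top',onz(c,*f((472,360)),.054))
print('beaker base',onz(c,*f((698,355)),0),'top',onz(c,*f((706,293)),.06))
```

```text
tray (array([0.50527169, 0.26960915, 1.78727569]), np.float64(2.07991286546563))
A [ 0.577  0.013 -0.97 ] 0.5767786336731149
B [ 0.647 -0.048 -0.961] 0.4564712234686681
C [ 0.488 -0.104  4.04 ] 0.3159241464842353
vial base [ 0.56038   -0.0959573  0.       ] top [ 0.55970491 -0.09874143  0.054     ]
beaker base [ 7.35971025e-01 -1.17484009e-01 -1.11022302e-16] top [ 0.73655638 -0.11328796  0.06      ]
```

>>> {"fn": "jog_arm", "kwargs": {"deltas": [{"dp": [0.04,-0.05,0],"yaw": -0.13,"gripper": 0.25},{"dp": [0.08,-0.1,0],"yaw": -0.27,"gripper": 0.25},{"dp": [0.12,-0.15,0],"yaw": -0.4,"gripper": 0.25},{"dp": [0.16,-0.2,0],"yaw": -0.54,"gripper": 0.25},{"dp": [0.2,-0.25,0],"yaw": -0.67,"gripper": 0.25},{"dp": [0.24,-0.3,0],"yaw": -0.81,"gripper": 0.25},{"dp": [0.28,-0.35,0],"yaw": -0.94,"gripper": 0.25},{"dp": [0.32,-0.4,0],"yaw": -1.075,"gripper": 0.25}]}}

```text
t: 1.75
position: [0.4729, 0.1603, 0.2457]
tool_rot: [0.134, 1.57, 0.345]
force: [0.6, 1.1, 0.2]
grip_width: 0.25
```

>>> {"fn": "jog_arm", "kwargs": {"deltas": [{"dp": [0.03,-0.05,0],"yaw": 0,"gripper": 0.25},{"dp": [0.06,-0.1,0],"yaw": 0,"gripper": 0.25},{"dp": [0.09,-0.15,0],"yaw": 0,"gripper": 0.25},{"dp": [0.106,-0.19,0],"yaw": 0,"gripper": 0.25},{"dp": [0.106,-0.19,0],"yaw": 0,"gripper": 0.25}]}}

```text
t: 2.38
position: [0.5787, -0.0309, 0.2447]
tool_rot: [-1.815, 1.57, -1.605]
force: [-0.5, -0.3, 0.2]
grip_width: 0.25
```

Run:
```python
from h import *
s=robot.get_state(); print(s['t'],s['position'],s['tool_rot'],s['q'],s['grip_width'],s['force'])
c=imaging.camera_info('wrist'); im=imaging.capture('wrist'); cv2.imwrite('pics/w1.png',im[:,:,::-1])
for th,z in [('tee_1',.006),('vial',0.027),('tray',0.)]:
    for d in imaging.trace('wrist',th):
        if d['score']<.2: continue
        P=regpts(c,d['region'],z); print(th,round(d['score'],2),np.round(d['extent']),P.mean(0).round(3))
print(c)
```

```text
2.375 [ 0.57872843 -0.0309217   0.24468807] [-1.81526381  1.57044448 -1.60479689] [-1.91685783e-01  3.22294304e-01  5.72398558e-02  1.30568663e+00
 -3.47479168e-04  1.16864361e+00] 0.24973335993334797 [-0.51066817 -0.30386935  0.15878451]
tee_1 0.9 [371. 191.  37.  29.] [ 0.644 -0.043]
tee_1 0.74 [331. 138.  42.  26.] [0.575 0.016]
tee_1 0.66 [258. 203.  28.  32.] [ 0.492 -0.099]
vial 0.66 [302. 220.  19.  25.] [ 0.561 -0.096]
{'fx': 283.8074955061421, 'fy': 283.8074955061421, 'cx': 326.5295966582316, 'cy': 197.0850448958424, 'extrinsics': array([[ 9.77925635e-01, -2.01074464e-01, -5.68376018e-02,
         5.65503071e-01],
       [ 2.08953231e-01,  9.41026679e-01,  2.66096482e-01,
         3.61990410e-02],
       [-1.95078178e-05, -2.72098971e-01,  9.62269271e-01,
         3.72839178e-01],
       [ 0.00000000e+00,  0.00000000e+00,  0.00000000e+00,
         1.00000000e+00]])}
```

View pics/w1.png

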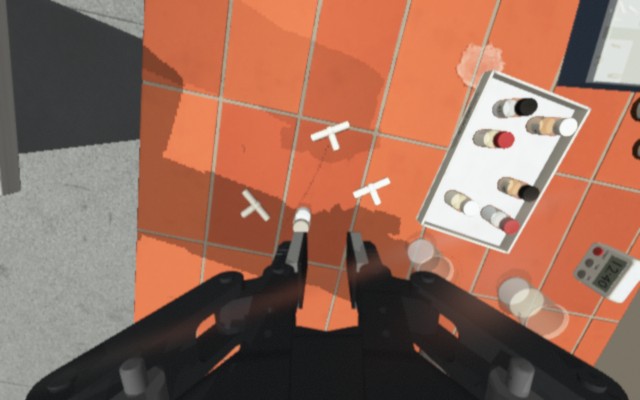

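The wrist view shows all three tees, at (331,138), (371,191) and (257,205), and the vial at (302,220), matching the scene fit. I'll lower behind tee A.

>>> {"fn": "jog_arm", "kwargs": {"deltas": [{"dp": [0.005,0,-0.05],"yaw": 0,"gripper": 0.25},{"dp": [0.005,0,-0.1],"yaw": 0,"gripper": 0.25},{"dp": [0.005,0,-0.15],"yaw": 0,"gripper": 0.25},{"dp": [0.005,0,-0.19],"yaw": 0,"gripper": 0.25},{"dp": [0.005,0,-0.21],"yaw": 0,"gripper": 0.25},{"dp": [0.005,0,-0.22],"yaw": 0,"gripper": 0.25},{"dp": [0.005,0,-0.225],"yaw": 0,"gripper": 0.25},{"dp": [0.005,0,-0.225],"yaw": 0,"gripper": 0.25}]}}

```text
t: 3.58
position: [0.5832, -0.0276, 0.021]
tool_rot: [-0.409, 1.57, -0.194]
force: [-0.1, 0.4, -0.6]
grip_width: 0.254
```

Run:
```python
from h import *
s=robot.get_state(); print(s['t'],s['position'],s['tool_rot'],s['grip_width'],s['force'])
im=imaging.capture('wrist'); a=imaging.capture('scene')[120:270,200:420]; a=cv2.resize(a,None,fx=2.9,fy=2.667,interpolation=cv2.INTER_CUBIC)
im=im[:400,:]
cv2.imwrite('pics/w2.png',np.hstack([cv2.resize(im,(400,250)),cv2.resize(a,(400,250))])[:,:,::-1])
```

```text
3.575 [ 0.58316589 -0.02764576  0.0210154 ] [-0.4094556   1.56961046 -0.19389484] 0.25410820101354176 [-0.12574836  0.36442605 -0.57985503]
```

View pics/w2.png

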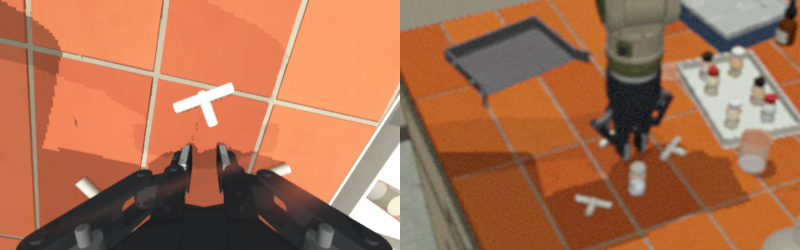

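>>> {"fn": "jog_arm", "kwargs": {"deltas": [{"dp": [0,0,-0.003],"yaw": 0,"gripper": 0.25},{"dp": [-0.001,0.008,-0.003],"yaw": 0,"gripper": 0.25},{"dp": [-0.004,0.018,-0.003],"yaw": 0,"gripper": 0.25},{"dp": [-0.006,0.028,-0.003],"yaw": 0,"gripper": 0.25},{"dp": [-0.0085,0.039,-0.003],"yaw": 0,"gripper": 0.25},{"dp": [-0.011,0.05,-0.003],"yaw": 0,"gripper": 0.25},{"dp": [-0.0135,0.061,-0.003],"yaw": 0,"gripper": 0.25},{"dp": [-0.016,0.072,-0.003],"yaw": 0,"gripper": 0.25}]}}

```text
t: 4.68
position: [0.5665, 0.0449, 0.0173]
tool_rot: [-0.585, 1.571, -0.37]
force: [0.3, 0.3, 0.4]
grip_width: 0.247
```

```bash
cat > look.py <<'E'
from h import *
import sys
s=robot.get_state(); print(s['t'],s['position'],s['grip_width'],s['force'])
im=imaging.capture('wrist'); a=imaging.capture('scene')[120:270,200:420]
cv2.imwrite(sys.argv[1],np.hstack([cv2.resize(im,(400,250),interpolation=cv2.INTER_AREA),cv2.resize(a,(400,250),interpolation=cv2.INTER_CUBIC)])[:,:,::-1])
E
python3 look.py pics/w3.png
```

```text
4.675 [0.56652722 0.04488315 0.01733904] 0.24727932007986275 [0.28201586 0.25249636 0.35654896]
```

View pics/w3.png

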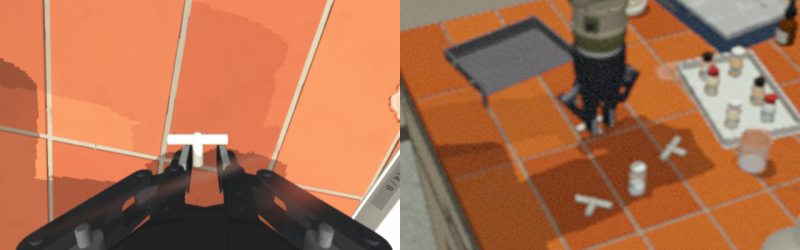

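The tee is caught squarely, with its stem between the fingers. I'll keep pushing.

>>> {"fn": "jog_arm", "kwargs": {"deltas": [{"dp": [-0.0025,0.011,0],"yaw": 0,"gripper": 0.25},{"dp": [-0.005,0.023,0],"yaw": 0,"gripper": 0.25},{"dp": [-0.0075,0.035,0],"yaw": 0,"gripper": 0.25},{"dp": [-0.01,0.047,0],"yaw": 0,"gripper": 0.25},{"dp": [-0.013,0.059,0],"yaw": 0,"gripper": 0.25},{"dp": [-0.0155,0.071,0],"yaw": 0,"gripper": 0.25},{"dp": [-0.018,0.083,0],"yaw": 0,"gripper": 0.25},{"dp": [-0.021,0.095,0],"yaw": 0,"gripper": 0.25}]}}

```text
t: 5.78
position: [0.5455, 0.1399, 0.0173]
tool_rot: [-0.397, 1.571, -0.182]
force: [-0.6, -0.3, -0.3]
grip_width: 0.246
```

```bash
python3 look.py pics/w4.png
```

```text
5.775 [0.54554123 0.13987857 0.01731642] 0.2460220895038372 [-0.55266471 -0.29177922 -0.32253736]
```

View pics/w4.png

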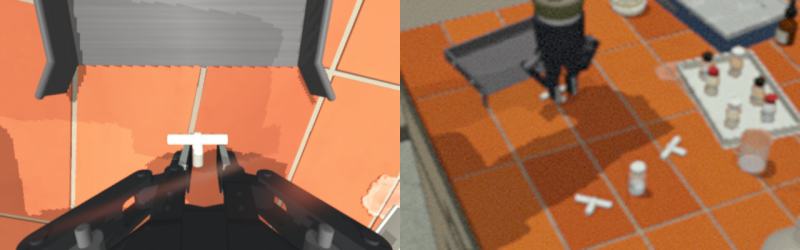

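The tray opening is dead ahead: floor front corners are at (78,68) and (300,66) in the half-scale picture. I'll refine the tray pose from these.

Run:
```python
from h import *
c=imaging.camera_info('wrist')
l=onz(c,78*1.6,68*1.6)[:2]; r=onz(c,300*1.6,66*1.6)[:2]; v=r-l; print(l,r,np.linalg.norm(v)); yt=-v/np.linalg.norm(v); xt=np.array([yt[1],-yt[0]]); ctr=(l+r)/2+.06*xt
print('ctr',ctr,'yaw',np.arctan2(xt[1],xt[0])); p=robot.get_state()['position'][:2]-ctr; print('tcp in tray',p@xt,p@yt)
```

```text
[0.43425142 0.18991932] [0.60352136 0.22870377] 0.17365640638173133
ctr [0.50548598 0.26779598] yaw 1.796036190841651
tcp in tray -0.1330278042120225 -0.010233510350541262
```

>>> {"fn": "jog_arm", "kwargs": {"deltas": [{"dp": [-0.0025,0.011,0],"yaw": 0,"gripper": 0.25},{"dp": [-0.005,0.023,0],"yaw": 0,"gripper": 0.25},{"dp": [-0.0075,0.035,0],"yaw": 0,"gripper": 0.25},{"dp": [-0.01,0.047,0],"yaw": 0,"gripper": 0.25},{"dp": [-0.013,0.059,0],"yaw": 0,"gripper": 0.25},{"dp": [-0.0155,0.071,0],"yaw": 0,"gripper": 0.25},{"dp": [-0.018,0.083,0],"yaw": 0,"gripper": 0.25},{"dp": [-0.021,0.095,0],"yaw": 0,"gripper": 0.25}]}}

```text
t: 6.88
position: [0.5245, 0.2349, 0.0173]
tool_rot: [-0.155, 1.571, 0.06]
force: [-0.4, 0.0, 0.6]
grip_width: 0.254
```

>>> {"fn": "jog_arm", "kwargs": {"deltas": [{"dp": [-0.0025,0.011,0],"yaw": 0,"gripper": 0.25},{"dp": [-0.005,0.023,0],"yaw": 0,"gripper": 0.25},{"dp": [-0.0075,0.035,0],"yaw": 0,"gripper": 0.25},{"dp": [-0.01,0.045,0],"yaw": 0,"gripper": 0.25},{"dp": [-0.012,0.052,0],"yaw": 0,"gripper": 0.25},{"dp": [-0.012,0.052,0],"yaw": 0,"gripper": 0.25},{"dp": [-0.01,0.042,0],"yaw": 0,"gripper": 0.25},{"dp": [-0.004,0.02,0],"yaw": 0,"gripper": 0.25}]}}

```text
t: 7.88
position: [0.5207, 0.2535, 0.0173]
tool_rot: [-1.515, 1.571, -1.299]
force: [-1.0, -1.6, 0.2]
grip_width: 0.251
```

```bash
python3 look.py pics/w5.png
```

```text
7.875 [0.52070573 0.25347691 0.0172796 ] 0.2508219551715974 [-0.98822788 -1.55002866  0.15490505]
```

View pics/w5.png

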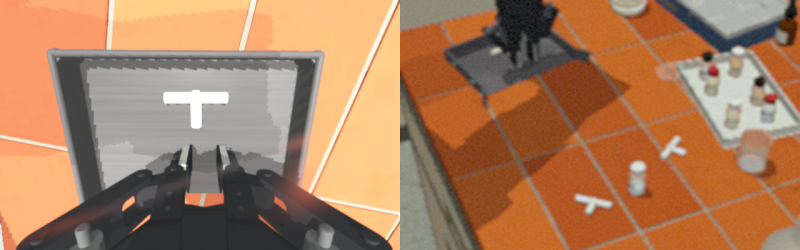

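Tee A now lies well inside the tray, at (196,103) in the left picture. Next I'll lift, cross over and go behind tee B.

>>> {"fn": "jog_arm", "kwargs": {"deltas": [{"dp": [0.002,-0.01,0.02],"yaw": 0,"gripper": 0.25},{"dp": [0.005,-0.02,0.06],"yaw": 0,"gripper": 0.25},{"dp": [0.015,-0.04,0.1],"yaw": 0.02,"gripper": 0.25},{"dp": [0.035,-0.09,0.11],"yaw": 0.06,"gripper": 0.25},{"dp": [0.055,-0.14,0.11],"yaw": 0.06,"gripper": 0.25},{"dp": [0.075,-0.19,0.11],"yaw": 0.06,"gripper": 0.25},{"dp": [0.095,-0.24,0.11],"yaw": 0.06,"gripper": 0.25},{"dp": [0.113,-0.29,0.11],"yaw": 0.06,"gripper": 0.25}]}}

```text
t: 8.98
position: [0.6342, -0.0379, 0.1274]
tool_rot: [0.17, 1.57, 0.444]
force: [-0.2, 0.6, 0.0]
grip_width: 0.245
```

>>> {"fn": "jog_arm", "kwargs": {"deltas": [{"dp": [0.011,-0.025,0],"yaw": 0,"gripper": 0.25},{"dp": [0.02,-0.0465,0],"yaw": 0,"gripper": 0.25},{"dp": [0.02,-0.0465,0],"yaw": 0,"gripper": 0.25}]}}

```text
t: 9.35
position: [0.6541, -0.0839, 0.1271]
tool_rot: [0.209, 1.571, 0.481]
force: [-0.7, 0.5, 0.2]
grip_width: 0.25
```

```bash
python3 look.py pics/w6.png
python3 - <<'E'
from h import *
c=imaging.camera_info('wrist')
for th,z in [('tee_1',.006),('vial',0.027),('beaker',0.03)]:
    for d in imaging.trace('wrist',th):
        if d['score']<.2: continue
        P=regpts(c,d['region'],z); print(th,round(d['score'],2),np.round(d['extent']),P.mean(0).round(3))
E
```

```text
9.35 [ 0.65407484 -0.08394113  0.12705928] 0.25012792406041084 [-0.66376487  0.45917222  0.15849934]
tee_1 0.72 [410. 254.  73.  52.] [ 0.744 -0.118]
tee_1 0.69 [148. 161.  44.  49.] [ 0.493 -0.097]
tee_1 0.66 [327. 150.  57.  42.] [ 0.644 -0.041]
vial 0.67 [212. 186.  48.  39.] [ 0.559 -0.096]
beaker 0.97 [410. 255.  77.  49.] [ 0.733 -0.108]
```

View pics/w6.png

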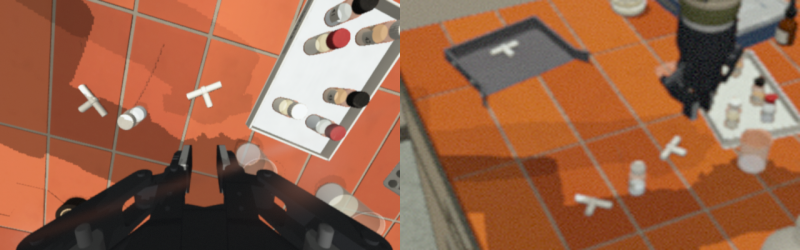

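The picture confirms tee B dead ahead at (204,95), with the vial at (131,118) and the beaker at (250,155) clear of the fingers. I'll lower.

>>> {"fn": "jog_arm", "kwargs": {"deltas": [{"dp": [0,0,-0.03],"yaw": 0,"gripper": 0.25},{"dp": [0,0,-0.06],"yaw": 0,"gripper": 0.25},{"dp": [0,0,-0.085],"yaw": 0,"gripper": 0.25},{"dp": [0,0,-0.1],"yaw": 0,"gripper": 0.25},{"dp": [0,0,-0.11],"yaw": 0,"gripper": 0.25},{"dp": [-0.002,0.008,-0.11],"yaw": 0,"gripper": 0.25},{"dp": [-0.005,0.018,-0.11],"yaw": 0,"gripper": 0.25},{"dp": [-0.008,0.028,-0.11],"yaw": 0,"gripper": 0.25}]}}

```text
t: 10.6
position: [0.6461, -0.0536, 0.0183]
tool_rot: [-0.384, 1.569, -0.109]
force: [-0.0, 0.6, -0.6]
grip_width: 0.248
```

>>> {"fn": "jog_arm", "kwargs": {"deltas": [{"dp": [-0.003,0.01,0],"yaw": 0,"gripper": 0.25},{"dp": [-0.006,0.02,0],"yaw": 0,"gripper": 0.25},{"dp": [-0.0085,0.03,0],"yaw": 0,"gripper": 0.25},{"dp": [-0.0115,0.04,0],"yaw": 0,"gripper": 0.25},{"dp": [-0.014,0.05,0],"yaw": 0,"gripper": 0.25},{"dp": [-0.017,0.06,0],"yaw": 0,"gripper": 0.25},{"dp": [-0.02,0.07,0],"yaw": 0,"gripper": 0.25},{"dp": [-0.023,0.08,0],"yaw": 0,"gripper": 0.25}]}}

```text
t: 11.6
position: [0.6225, 0.0262, 0.0173]
tool_rot: [-0.23, 1.571, 0.045]
force: [-0.2, -0.5, 1.1]
grip_width: 0.246
```

```bash
python3 look.py pics/w7.png
```

```text
11.6 [0.62252433 0.02623248 0.01733548] 0.24587573495046805 [-0.20731535 -0.54122178  1.11622011]
```

View pics/w7.png

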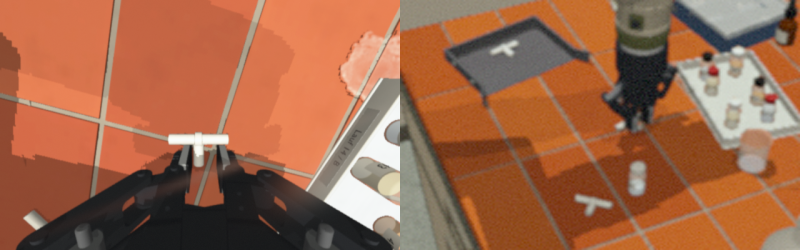

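>>> {"fn": "jog_arm", "kwargs": {"deltas": [{"dp": [-0.003,0.011,0],"yaw": 0,"gripper": 0.25},{"dp": [-0.006,0.022,0],"yaw": 0,"gripper": 0.25},{"dp": [-0.009,0.033,0],"yaw": 0,"gripper": 0.25},{"dp": [-0.0125,0.044,0],"yaw": 0,"gripper": 0.25},{"dp": [-0.0155,0.055,0],"yaw": 0,"gripper": 0.25},{"dp": [-0.019,0.066,0],"yaw": 0,"gripper": 0.25},{"dp": [-0.022,0.077,0],"yaw": 0,"gripper": 0.25},{"dp": [-0.025,0.088,0],"yaw": 0,"gripper": 0.25}]}}

```text
t: 12.7
position: [0.5975, 0.1143, 0.0173]
tool_rot: [0.032, 1.571, 0.307]
force: [-0.3, -0.4, 0.7]
grip_width: 0.251
```

>>> {"fn": "jog_arm", "kwargs": {"deltas": [{"dp": [-0.003,0.011,0],"yaw": 0,"gripper": 0.25},{"dp": [-0.006,0.022,0],"yaw": 0,"gripper": 0.25},{"dp": [-0.009,0.033,0],"yaw": 0,"gripper": 0.25},{"dp": [-0.0125,0.044,0],"yaw": 0,"gripper": 0.25},{"dp": [-0.0155,0.055,0],"yaw": 0,"gripper": 0.25},{"dp": [-0.019,0.066,0],"yaw": 0,"gripper": 0.25},{"dp": [-0.022,0.077,0],"yaw": 0,"gripper": 0.25},{"dp": [-0.025,0.088,0],"yaw": 0,"gripper": 0.25}]}}

```text
t: 13.7
position: [0.5725, 0.2023, 0.0173]
tool_rot: [0.15, 1.571, 0.425]
force: [0.3, -1.0, -0.3]
grip_width: 0.25
```

```bash
python3 look.py pics/w8.png
```

```text
13.7 [0.57246836 0.20232359 0.01732881] 0.2502810948403095 [ 0.32602075 -0.99176376 -0.29408418]
```

View pics/w8.png

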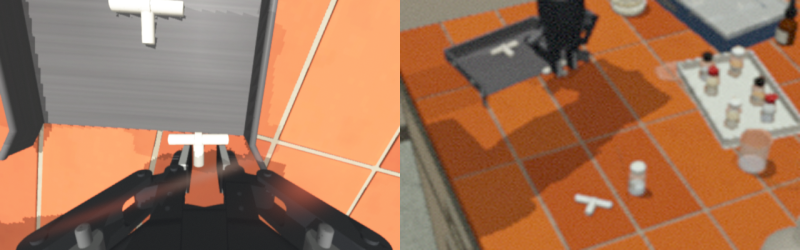

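Tee B is entering the tray, and the right wall is clear of its bar end at (228,138). I'll continue.

>>> {"fn": "jog_arm", "kwargs": {"deltas": [{"dp": [-0.003,0.011,0],"yaw": 0,"gripper": 0.25},{"dp": [-0.006,0.022,0],"yaw": 0,"gripper": 0.25},{"dp": [-0.009,0.033,0],"yaw": 0,"gripper": 0.25},{"dp": [-0.0125,0.044,0],"yaw": 0,"gripper": 0.25},{"dp": [-0.0155,0.055,0],"yaw": 0,"gripper": 0.25},{"dp": [-0.019,0.066,0],"yaw": 0,"gripper": 0.25},{"dp": [-0.021,0.075,0],"yaw": 0,"gripper": 0.25},{"dp": [-0.021,0.075,0],"yaw": 0,"gripper": 0.25}]}}

```text
t: 14.8
position: [0.5515, 0.2774, 0.0173]
tool_rot: [0.125, 1.571, 0.401]
force: [0.1, -0.0, 0.2]
grip_width: 0.251
```

>>> {"fn": "jog_arm", "kwargs": {"deltas": [{"dp": [0.003,-0.01,0],"yaw": 0,"gripper": 0.25},{"dp": [0.009,-0.032,0],"yaw": 0,"gripper": 0.25},{"dp": [0.011,-0.04,0.01],"yaw": 0,"gripper": 0.25}]}}

```text
t: 15.18
position: [0.5626, 0.2339, 0.0268]
tool_rot: [-2.96, 1.569, -2.687]
force: [-0.9, -0.1, -0.2]
grip_width: 0.251
```

```bash
python3 look.py pics/w9.png
```

```text
15.175 [0.56260258 0.23390997 0.02684985] 0.2509289215001911 [-0.94631767 -0.11024366 -0.21835148]
```

View pics/w9.png

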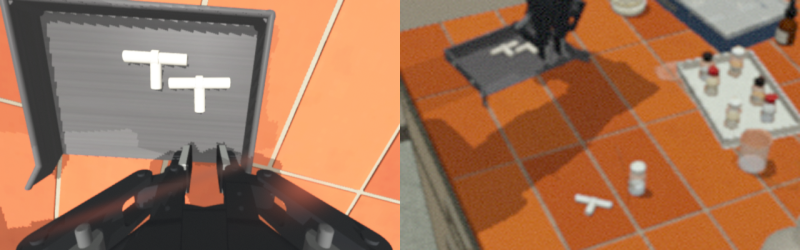

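Tees A and B are both inside, at (154,68) and (199,92). Tee C lies beside the vial, so before pushing it I'll check how wide the gripper is at vial height.

>>> {"fn": "jog_arm", "kwargs": {"deltas": [{"dp": [0.005,-0.02,0.04],"yaw": 0,"gripper": 0.25},{"dp": [0,-0.06,0.1],"yaw": -0.05,"gripper": 0.25},{"dp": [-0.01,-0.11,0.1],"yaw": -0.1,"gripper": 0.25},{"dp": [-0.02,-0.16,0.1],"yaw": -0.187,"gripper": 0.25},{"dp": [-0.035,-0.21,0.1],"yaw": -0.187,"gripper": 0.25},{"dp": [-0.045,-0.26,0.1],"yaw": -0.187,"gripper": 0.25},{"dp": [-0.055,-0.31,0.1],"yaw": -0.187,"gripper": 0.25},{"dp": [-0.066,-0.355,0.1],"yaw": -0.187,"gripper": 0.25}]}}

```text
t: 16.27
position: [0.4965, -0.1202, 0.1279]
tool_rot: [-0.293, 1.569, -0.206]
force: [-0.1, -1.2, -0.4]
grip_width: 0.249
```

>>> {"fn": "jog_arm", "kwargs": {"deltas": [{"dp": [0,-0.022,0],"yaw": 0,"gripper": 0.25},{"dp": [0,-0.022,0],"yaw": 0,"gripper": 0.25}]}}

```text
t: 16.52
position: [0.4969, -0.1421, 0.1278]
tool_rot: [-0.318, 1.569, -0.233]
force: [0.5, 0.2, 0.5]
grip_width: 0.252
```

```bash
python3 look.py pics/w10.png
python3 - <<'E'
from h import *
c=imaging.camera_info('scene'); s=robot.get_state(); p=np.array(s['position'])
a=imaging.capture('scene')
r=cv2.resize(a[130:280,230:430],None,fx=4,fy=4,interpolation=cv2.INTER_CUBIC)
j=np.array([np.cos(.09),np.sin(.09),0])
for w in (-.06,-.04,-.025,.025,.04,.06):
  pts=[]
  for h in (-.014,0.04,0.06):
    u,v=proj(c,p+w*j+[0,0,h]); pts.append((int((u-230)*4),int((v-130)*4)))
  cv2.polylines(r,[np.array(pts)],False,(0,255,0),1)
for h in (-.014,.037,.06):
  q=[tuple(int(t) for t in ((proj(c,p+w*j+[0,0,h])[0]-230)*4,(proj(c,p+w*j+[0,0,h])[1]-130)*4)) for w in(-.06,.06)]
  cv2.line(r,q[0],q[1],(0,255,255),1)
cv2.imwrite('pics/g1.png',r[:,:,::-1])
cw=imaging.camera_info('wrist')
for th,z in [('tee_1',.006),('vial',0.027)]:
    for d in imaging.trace('wrist',th):
        if d['score']<.2: continue
        P=regpts(cw,d['region'],z); print(th,round(d['score'],2),np.round(d['extent']),P.mean(0).round(3))
E
```

```text
16.525 [ 0.49686537 -0.14207145  0.12776858] 0.25222752965608175 [0.49335463 0.23968086 0.5072026 ]
tee_1 0.88 [328. 143.  41.  45.] [ 0.492 -0.097]
vial 0.96 [411. 156.  44.  33.] [ 0.562 -0.095]
```

View pics/w10.png

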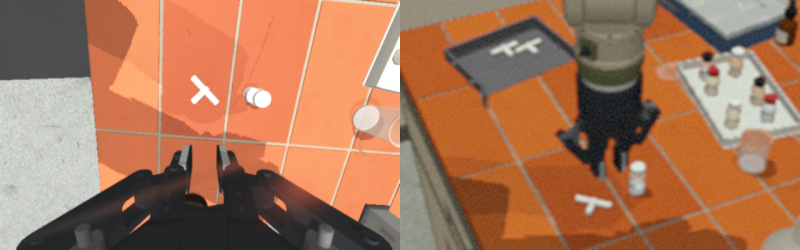

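View pics/g1.png

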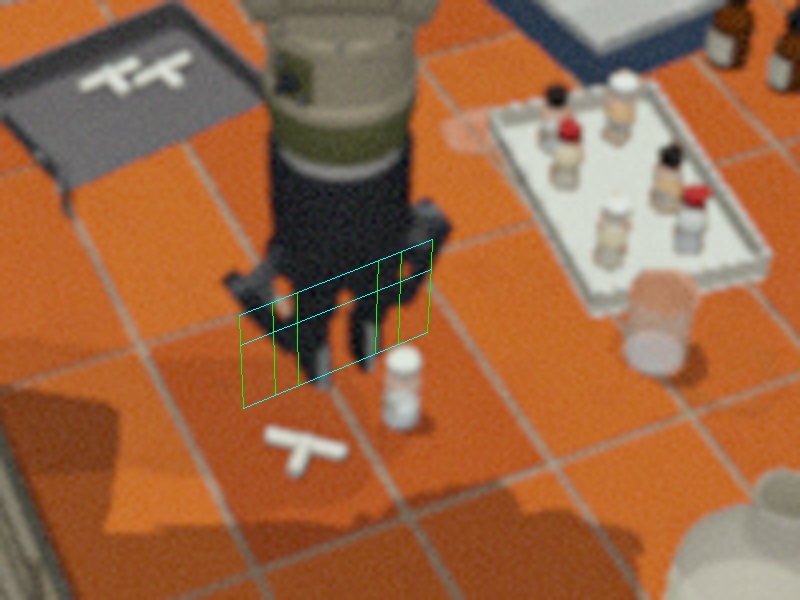

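The widest part of the gripper, about ±65 mm, sits above vial height. At the vial's top it is about ±47 mm. I'll shift left and push slightly leftward for clearance.

>>> {"fn": "jog_arm", "kwargs": {"deltas": [{"dp": [-0.008,0,-0.03],"yaw": 0,"gripper": 0.22},{"dp": [-0.008,0,-0.06],"yaw": 0,"gripper": 0.22},{"dp": [-0.008,0,-0.085],"yaw": 0,"gripper": 0.22},{"dp": [-0.008,0,-0.1],"yaw": 0,"gripper": 0.22},{"dp": [-0.008,0,-0.1105],"yaw": 0,"gripper": 0.22},{"dp": [-0.009,0.006,-0.1105],"yaw": 0,"gripper": 0.22},{"dp": [-0.011,0.014,-0.1105],"yaw": 0,"gripper": 0.22},{"dp": [-0.013,0.022,-0.1105],"yaw": 0,"gripper": 0.22}]}}

```text
t: 17.77
position: [0.484, -0.1179, 0.0175]
tool_rot: [-0.409, 1.569, -0.32]
force: [-0.1, 0.3, -0.2]
grip_width: 0.222
```

```bash
python3 look.py pics/w11.png
```

```text
17.775 [ 0.48403902 -0.11794335  0.01753439] 0.22187493181925083 [-0.08378293  0.30683554 -0.18252065]
```

View pics/w11.png

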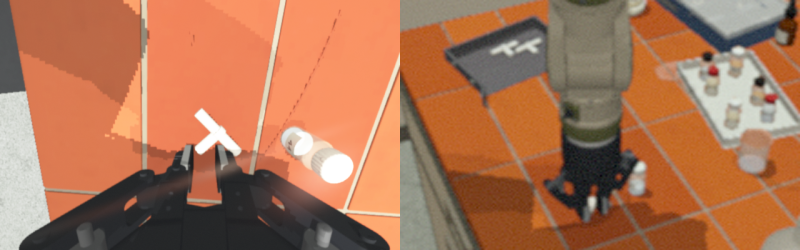

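>>> {"fn": "jog_arm", "kwargs": {"deltas": [{"dp": [0,0.008,0],"yaw": 0,"gripper": 0.22},{"dp": [0,0.016,0],"yaw": 0,"gripper": 0.22},{"dp": [0,0.024,0],"yaw": 0,"gripper": 0.22},{"dp": [0,0.032,0],"yaw": 0,"gripper": 0.22}]}}

```text
t: 18.38
position: [0.4838, -0.0859, 0.0168]
tool_rot: [-0.465, 1.571, -0.377]
force: [-0.7, -0.5, 0.4]
grip_width: 0.221
```

```bash
python3 look.py pics/w12.png
```

```text
18.375 [ 0.48375663 -0.08586243  0.01684456] 0.22114744471686035 [-0.65211996 -0.47014019  0.44658192]
```

View pics/w12.png

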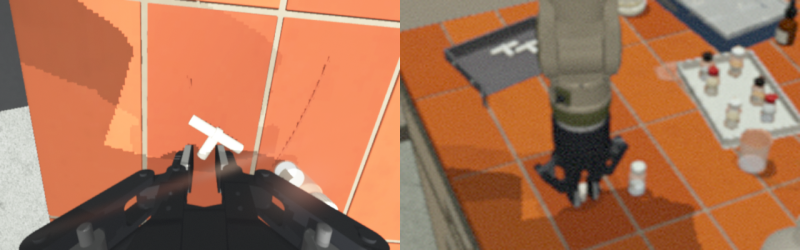

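>>> {"fn": "jog_arm", "kwargs": {"deltas": [{"dp": [0,0.01,0],"yaw": 0,"gripper": 0.22},{"dp": [0,0.02,0],"yaw": 0,"gripper": 0.22},{"dp": [0,0.03,0],"yaw": 0,"gripper": 0.22},{"dp": [-0.001,0.04,0],"yaw": 0,"gripper": 0.22},{"dp": [-0.002,0.051,0],"yaw": 0,"gripper": 0.22},{"dp": [-0.003,0.062,0],"yaw": 0,"gripper": 0.22},{"dp": [-0.004,0.073,0],"yaw": 0,"gripper": 0.22},{"dp": [-0.005,0.084,0],"yaw": 0,"gripper": 0.22}]}}

```text
t: 19.48
position: [0.4786, -0.0017, 0.0168]
tool_rot: [0.023, 1.571, 0.111]
force: [1.2, -0.1, 0.8]
grip_width: 0.221
```

```bash
python3 look.py pics/w13.png
```

```text
19.475 [ 0.47859771 -0.00165693  0.01682927] 0.22095731080208453 [ 1.15753736 -0.11004671  0.83134259]
```

View pics/w13.png

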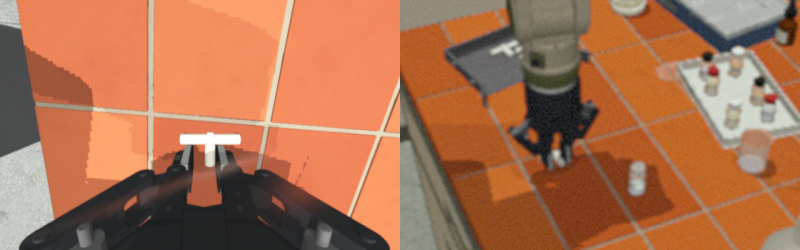

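Tee C has squared up, with its stem between the fingers. I'll continue.

>>> {"fn": "jog_arm", "kwargs": {"deltas": [{"dp": [-0.001,0.011,0],"yaw": 0,"gripper": 0.22},{"dp": [-0.002,0.022,0],"yaw": 0,"gripper": 0.22},{"dp": [-0.003,0.033,0],"yaw": 0,"gripper": 0.22},{"dp": [-0.004,0.044,0],"yaw": 0,"gripper": 0.22},{"dp": [-0.005,0.055,0],"yaw": 0,"gripper": 0.22},{"dp": [-0.006,0.066,0],"yaw": 0,"gripper": 0.22},{"dp": [-0.007,0.077,0],"yaw": 0,"gripper": 0.22},{"dp": [-0.008,0.088,0],"yaw": 0,"gripper": 0.22}]}}

```text
t: 20.58
position: [0.4707, 0.0863, 0.0168]
tool_rot: [-0.434, 1.571, -0.346]
force: [-0.3, 0.1, 0.5]
grip_width: 0.22
```

>>> {"fn": "jog_arm", "kwargs": {"deltas": [{"dp": [-0.001,0.011,0],"yaw": 0,"gripper": 0.22},{"dp": [-0.002,0.022,0],"yaw": 0,"gripper": 0.22},{"dp": [-0.003,0.033,0],"yaw": 0,"gripper": 0.22},{"dp": [-0.004,0.044,0],"yaw": 0,"gripper": 0.22},{"dp": [-0.005,0.055,0],"yaw": 0,"gripper": 0.22},{"dp": [-0.006,0.066,0],"yaw": 0,"gripper": 0.22},{"dp": [-0.007,0.077,0],"yaw": 0,"gripper": 0.22},{"dp": [-0.008,0.086,0],"yaw": 0,"gripper": 0.22}]}}

```text
t: 21.58
position: [0.4626, 0.1723, 0.0168]
tool_rot: [-0.314, 1.571, -0.226]
force: [1.3, -1.1, 0.3]
grip_width: 0.219
```

```bash
python3 look.py pics/w14.png
```

```text
21.575 [0.46263156 0.17232219 0.0168044 ] 0.2187149121134605 [ 1.25685054 -1.12252359  0.32167081]
```

View pics/w14.png

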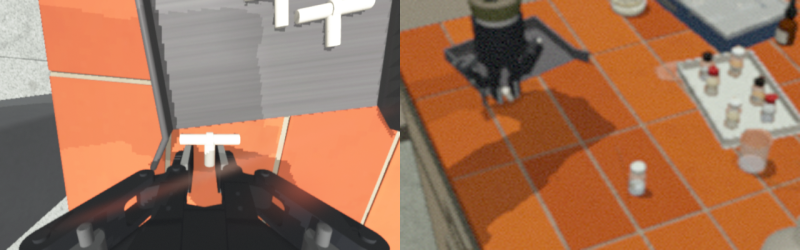

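The left wall corner is at (172,127), close to the left finger. I'll bear slightly right while going in.

>>> {"fn": "jog_arm", "kwargs": {"deltas": [{"dp": [0.005,0.007,0],"yaw": 0,"gripper": 0.22},{"dp": [0.009,0.015,0],"yaw": 0,"gripper": 0.22},{"dp": [0.01,0.025,0],"yaw": 0,"gripper": 0.22},{"dp": [0.01,0.036,0],"yaw": 0,"gripper": 0.22},{"dp": [0.009,0.047,0],"yaw": 0,"gripper": 0.22},{"dp": [0.008,0.058,0],"yaw": 0,"gripper": 0.22},{"dp": [0.0075,0.068,0],"yaw": 0,"gripper": 0.22},{"dp": [0.007,0.076,0],"yaw": 0,"gripper": 0.22}]}}

```text
t: 22.68
position: [0.4696, 0.2483, 0.0168]
tool_rot: [-0.542, 1.571, -0.454]
force: [0.1, -1.8, 1.7]
grip_width: 0.219
```

```bash
python3 look.py pics/w15.png
```

```text
22.675 [0.46957032 0.24830245 0.01681369] 0.21910603520634753 [ 0.08270917 -1.77821876  1.65731623]
```

View pics/w15.png

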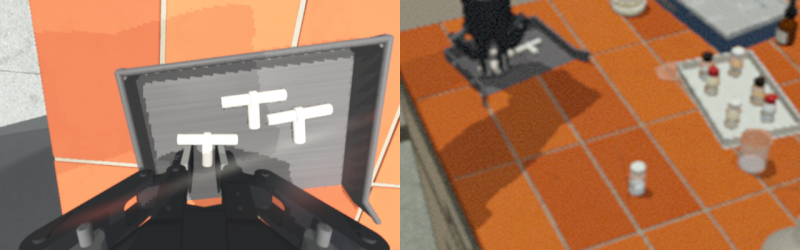

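All three are in. I'll back off, lift clear and verify.

>>> {"fn": "jog_arm", "kwargs": {"deltas": [{"dp": [0,-0.01,0],"yaw": 0,"gripper": 0.22},{"dp": [0.002,-0.03,0],"yaw": 0,"gripper": 0.22},{"dp": [0.003,-0.035,0.04],"yaw": 0,"gripper": 0.22},{"dp": [0.003,-0.06,0.09],"yaw": 0,"gripper": 0.22},{"dp": [0.003,-0.11,0.14],"yaw": 0,"gripper": 0.22},{"dp": [0.003,-0.15,0.18],"yaw": 0,"gripper": 0.22},{"dp": [0.003,-0.15,0.18],"yaw": 0,"gripper": 0.22}]}}

```text
t: 23.65
position: [0.4748, 0.0945, 0.2005]
tool_rot: [-0.143, 1.564, -0.06]
force: [0.7, 0.7, 0.5]
grip_width: 0.215
```

```bash
python3 look.py pics/w16.png
python3 - <<'E'
from h import *
ctr=np.array([.505,.268]);y=1.79;xt=np.array([np.cos(y),np.sin(y)]);yt=np.array([-xt[1],xt[0]])
for n in ['wrist','scene']:
    imaging.capture(n); c=imaging.camera_info(n)
    for th,z in [('tee_1',.006),('vial',0.027),('beaker',.03),('tape',.0095)]:
        for d in imaging.trace(n,th):
            if d['score']<.3: continue
            m=regpts(c,d['region'],z).mean(0); print(n,th,round(d['score'],2),m.round(3),'tray',((m-ctr)@xt).round(3),((m-ctr)@yt).round(3))
E
```

```text
23.65 [0.47475745 0.09449209 0.20046967] 0.2152613036400113 [0.68577451 0.65868214 0.45200274]
wrist tee_1 0.82 [0.471 0.261] tray 0.0 0.034
wrist tee_1 0.57 [0.546 0.275] tray -0.002 -0.041
wrist tee_1 0.57 [0.508 0.278] tray 0.009 -0.005
wrist vial 0.6 [0.505 0.27 ] tray 0.002 -0.0
scene tee_1 0.63 [0.501 0.297] tray 0.029 -0.002
scene tee_1 0.52 [0.473 0.259] tray -0.002 0.033
scene tee_1 0.44 [0.543 0.286] tray 0.01 -0.041
scene vial 0.65 [ 0.56  -0.098] tray -0.369 0.026
scene beaker 0.92 [ 0.736 -0.114] tray -0.423 -0.142
scene tape 0.83 [ 0.488 -0.296] tray -0.547 0.139
```

View pics/w16.png

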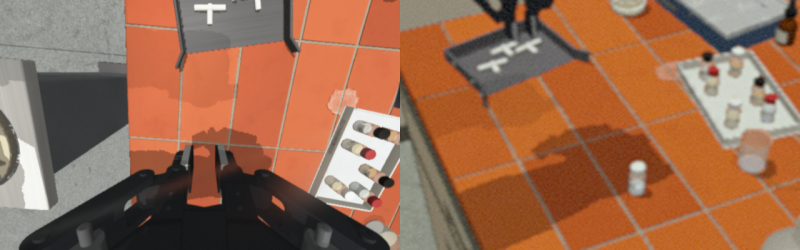

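All three tees lie in the tray, at about x_t -0.002, 0.010 and 0.029. The vial, beaker and tape haven't moved. I'll hand in.

```bash
python3 -c "
from bench import sign_off
print(sign_off())"
```

```text
the job is handed in; nothing more can be done
None
```

I pushed the three tees one at a time into the tray with slightly open fingertips. After each, I backed off before lifting clear. I handed in at about 24 s of the 72 s allowed; `sign_off` reports no verdict.

- **Tees:** in the last scene picture they lie in the tray frame at about (0.029, -0.002), (0.010, -0.041) and (-0.002, 0.033) m. All are well inside the limits.
- **Bystanders:** the vial measured (0.560, -0.098), the beaker (0.736, -0.114) and the tape (0.488, -0.296). Each is within about 2 mm of its starting position, and none had tipped.
- **Robot:** the gripper was clear of everything at z = 0.20 m. Every force reading stayed within about 3 N.

**Checks that disagreed:** in the last wrist view two tees were cut off at the picture's edge, so their x there came out about 12–20 mm lower than in the scene view. In that same view the network also reported a false "vial" inside the tray. I relied on the scene view and the pictures instead.

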